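# Lock the hidden strip of a drive fixture with its lock pin

## Robot

A 7-joint arm with a two-finger parallel gripper is mounted at the origin on the work surface. World frame = base frame: x ahead of the robot, y to its left, z up, the work surface at z = 0. Lengths are in m, angles in rad, forces in N, time in s.
With the tool pointing down it reaches from about 0.425 to 0.875 m from the base axis. Payload 4.7 kg.
Tool frame: the origin (TCP) lies on the centre line of the jaws, within the pads' length; the fingertips stand 14 mm ahead of it and the grasp point (between the pads) lies 5 mm behind it; z points along the fingers, y is the direction in which the jaws open and shut (so a half turn about z gives the same grasp; the last joint's range is limited). The gripper opens to 87 mm and grips with 3 to 60 N. Pads are 19 mm wide; open, the fingers measure 117 mm over their backs; the gripper's body (75 mm by 190 mm) begins 51 mm behind the grasp point.
Start: joints at [1.302, 0.321, -0.07, 1.45, 0.023, 1.371, -0.057], TCP at [0.181, -0.624, 0.237] pointing down, gripper open.
Joint ranges: [-2.86, 2.86], [-0.3, 2.09], [-1.38, 1.24], [0.06, 2.45], [-1.56, 4.7], [0.09, 2.05], [-2.69, 2.69]. Speed limits (rad/s): [2.57, 2.57, 3.14, 3.14, 3.14, 3.14, 3.14].

## Interface

Orientations are given as a rotation vector (axis times angle).
In Python, from bench import ctrl, optics, models gives the robot as it stands. The module is installed in compiled form; this text tells all that it offers.
- The arm moves only by the tool arm_command, never from a script. Its argument "motion" is a list of rows, each a list of 3 entries, a list of its own where there are three numbers: the shift along the tool's x, y, z in mm, then the turn, a rotation vector about the tool's x, y, z in degrees, then the closure, from 0 (fully open) to 1 (shut). In form: [[[x, y, z], [ax, ay, az], claw], ...]. A call has 1 to 8 rows; each row shifts and turns the commanded pose from where the row before left it, along the tool's axes as they then stand; what a row does not reach is not made up. A row lasts 1/12 s, in which the tool goes at most 41.7 mm and 7.16 degrees, less where a joint would pass 70% of its speed; a pose out of reach is approached as far as the arm can. A call with a gripper value outside its range is refused whole. The fingers move at their own pace and stop on an object; "force" is the grip in N (left out, the last holds). Time passes only in rows, so rows that do not move let the fingers close. It gives the time, the measured TCP pose, the force and the opening at its end, in the units of the state.
- ctrl.get_state(): the state, without advancing time (a new reading comes with each control period).
- optics.get_image(name): name is "side" or "top" or "wrist"; returns (picture, depth): 420x560x3 uint8, blue, green, red; 420x560 float32, m along the optical axis (not along the pixel's ray), 0 where there is no reading.
- optics.camera_model(name): a dict with "fovy" (degrees; the focal length in pixels is half the picture's height over the tangent of half this angle, whatever the lens; pixels are square), "cx", "cy" (the principal point, pixels), "distortion" ([k1, k2, p1, p2, k3] as OpenCV has them; the pictures are not rectified), "rvec" (rotation vector, rad) and "tvec" (3), from world to camera coordinates, as OpenCV has them; the wrist camera has in their place "mount" (4x4, takes a point from camera to tool coordinates, whose origin is the TCP and whose axes are the flange's). Camera axes: x right, y down, z forward; pixel columns grow to the right and rows downward; lengths in m; the calibration is good to about 2 mm. A picture is of the moment at which its call begins: read the wrist's pose just before it. camera_model takes no time and is no camera call.
- ctrl.close_job(): hands the job in, once; it reports no verdict.
Trained networks look in the newest picture that a camera, given by its name, has taken for a name from the list of things; names that differ only in an ending like _2 or _b are one class to them, and where a whole thing is asked for, a point or a joint stands for the part that bears it (a point fixed in the world has none). Each returns a list of dicts, best first, with "conf" (0 to 1); they miss things now and then, are a little off and sometimes report something else, mostly with a low value. They report only what shows in the picture. A call takes as long as a camera call. They do not tell look-alikes from the thing itself.
- models.search_frame(camera, target): "location" ([x, y, z] in m, in the coordinates of the camera as it stood for that picture, good to about 4 mm: the middle of the surface that is visible of it).
- models.silhouettes(camera, target): "pixels" (420x560 bool, what is visible of it).
The state is a dict: "time": time; "joint_positions": joint angles; "qd": joint speeds; "joint_torque": joint torques, N m; "position": TCP position; "tool_rot": TCP orientation; "ft_force": force on the tool from outside, world axes, zero at the start; "torque": the same for the moment, N m; "grip_width": opening from 0.0 (shut) to 1.0 (fully open).
Only numpy, scipy, OpenCV 4.12 (cv2) and the standard library are available. Lean on these libraries where they do the work, as an engineer would, in place of code of your own. Each camera call takes 0.05 s, during which the arm holds its last target.

## Task

Lock the drive fixture: take its lock pin from the black rack, put the rod into the fixture's deep slot and feel along the sprung strip at the bottom for its one notch, which cannot be seen because a light, flush dust shutter closes it. Push the pin home there until its collar lies flat on the deck, and let go of it. Press gently the whole time, and leave the nut driver and the other things on the bench where they are.

Things in the scene. Friction and masses are not known exactly. Their poses are not given: they have to be found in the camera images.
- pin: The lock pin, plain metal, about 0.15 kg, upright in either hole of the rack, collar on the rack's top. Origin: centre of the rod's lower end, z up the pin, yaw meaningless (round). Rod 8 mm in diameter, 46 mm long, 2 mm chamfered nose; then a flat collar 30 mm in diameter, 6 mm thick (underside at z = 46 mm); then a round grip 20 mm in diameter from z = 52 to 102 mm, held from above, best near z = 78 mm.
- pin_tip (a point): The centre of the lock pin's lower end (same point as the pin's origin).
- jig: The drive fixture, fixed to the bench: an aluminium box 200 x 200 mm, its flat deck 75 mm above its origin, with an opened hard drive (102 x 147 mm, 20 mm high) clamped on the deck at x = -5 to 97 mm, beside the slot. Origin at the centre of its underside, z up; the slot runs along its y at x = -65 mm.
- slot (a point): Centre of the slot's mouth, on the deck's top (x = -65, y = 0, z = 75 mm of the fixture; same axes). The slot goes straight down through the 28 mm thick deck; 80 mm long along y (-40 to 40 mm), 14 mm wide along x. Only over the notch can the rod go down until the collar lies on the deck (its end then 46 mm below this point); elsewhere the collar stays 10 mm or more above the deck.
- strip_face (a point): Fixed point 30 mm below the slot's mouth, at the strip's top face. The steel strip lies under the whole slot on springs: gives from 2.5 N, 1 N more per mm, stops hard after 6 mm; fixed sideways. Its one notch, 11.6 mm long along y and wider than the slot, is closed by a flush shutter of the same steel, which yields at under 1 N: unseen, only felt. Notch centre anywhere in y = -22 to 22 mm, not measured.
- rack: Black tool rack, fixed, 55 x 135 x 60 mm high. Origin at the centre of its underside. Two holes 12 mm in diameter in its top, at y = 37.5 and -37.5 mm in its frame, 52 mm deep: the lock pin stands in one, the nut driver in the other.
- driver: Nut driver standing in the other hole of the rack: slim and taller than the lock pin, 14 mm handle, no collar, 138 mm long. To be left alone. Origin at its lower end.
- drive: A closed hard drive, 147 x 102 x 26 mm, lying on the bench. To be left alone. Origin at the centre of its underside.
- can: An aluminium spray can, 60 mm in diameter and 170 mm high, standing on the bench. To be left alone. Origin at the centre of its underside.
- screwdriver: A screwdriver with a yellow handle lying on the bench. To be left alone.
Mind the look-alikes: they are no part of the job. What is shaped like the rack but purple or yellow is not meant.

How it is judged:
On the way, in this order (a step that is already met when the one before it is completed fails the run):
1. The lock pin is drawn clear of the rack (z of pin_tip in the frame of rack above 0.062 m), for 0.05 s.
2. The rod's end is down inside the fixture's slot (x of pin_tip in the frame of jig between -0.072 and -0.058 m and y of pin_tip in the frame of jig between -0.042 and 0.042 m and z of pin_tip in the frame of jig below 0.065 m), for 0.05 s.
At the end, for the whole second after the job is handed in: The lock pin stands in the strip's notch through the slot, its end no more than 31.5 mm above the fixture's underside (collar within 2.5 mm of lying on the deck), within 7 mm of the slot's centre line, leaning less than 4 degrees, at rest and released (x of pin_tip in the frame of jig between -0.072 and -0.058 m and y of pin_tip in the frame of jig between -0.042 and 0.042 m and z of pin_tip in the frame of jig below 0.0315 m and angle between the z axis of pin and the z axis of jig, either way round below 0.07 rad and linear speed of pin below 0.01 m/s); the robot touches nothing.
It fails at once if The lock pin is pressed against the fixture (deck, slot or strip) with more than 40 N (contact force between pin and jig above 40 N).
It fails at once if The nut driver, the loose drive, the can or the screwdriver is moved more than 20 mm (distance of any of driver, drive, can, screwdriver from where it was at the start of the episode above 0.02 m).
It also fails if it takes over 59 s, if anything falls off the work surface, if the arm or the gripper's body presses on something with over 40 N, if the wrist force passes 120 N, or if a joint passes its speed limit or range.

## Working session

There is one attempt and no reset: what is moved stays moved. The work goes in short steps, Python scripts to look and compute and a tool call to move; the robot and the scene stay as the last step left them, time stands still between calls to the robot, and variables do not carry over. Pictures are saved under pics/ and viewed, and the job is handed in when it is done.

Besides the shell and the picture viewer there is one more tool, called by a JSON object that holds its "fn" and its "kwargs", one argument or row to a line. arm_command: Moves the arm, as the interface text tells. Its arguments: {"type":"object","properties":{"motion":{"type":"array","items":{"type":"array"}},"force":{"type":"number"}},"required":["motion"]}

```bash
mkdir -p pics; cat > h.py <<'E'
import numpy as np, cv2
from bench import ctrl, optics, models
from scipy.spatial.transform import Rotation as R
def K(m):
    f=210/np.tan(np.radians(m['fovy']/2)); return np.array([[f,0,m['cx']],[0,f,m['cy']],[0,0,1.]])
def cam(name,st=None):
    m=optics.camera_model(name)
    if name=='wrist':
        st=st or ctrl.get_state()
        T=np.eye(4);T[:3,:3]=R.from_rotvec(st['tool_rot']).as_matrix();T[:3,3]=st['position']
        return m,T@np.array(m['mount'])
    T=np.eye(4);T[:3,:3]=R.from_rotvec(np.ravel(m['rvec'])).as_matrix();T[:3,3]=np.ravel(m['tvec'])
    return m,np.linalg.inv(T)
def pts(name,depth,mask,T,m):
    v,u=np.nonzero(mask&(depth>0)); d=depth[v,u]
    n=cv2.undistortPoints(np.c_[u,v].astype(float)[:,None],K(m),np.array(m['distortion'])).reshape(-1,2)
    P=np.c_[n*d[:,None],d]; return P@T[:3,:3].T+T[:3,3],u,v
def loc(name,target,T):
    return [(round(r['conf'],2),np.round(T[:3,:3]@np.array(r['location'])+T[:3,3],4)) for r in models.search_frame(name,target)]
E
python3 - <<'E'
from h import *
print(ctrl.get_state())
for c in ['top','side','wrist']:
    m,T=cam(c); im,d=optics.get_image(c); cv2.imwrite(f'pics/{c}0.png',im); np.save(f'{c}0.npy',d)
    print(c,m['fovy'],T[:3,3].round(3))
    for t in ['pin','jig','rack','driver']: print(t,loc(c,t,T))
E
```

```text
{'time': 0.0, 'joint_positions': array([ 1.30209623,  0.32177939, -0.07008173,  1.45168388,  0.02260317,
        1.37075175, -0.05688682]), 'qd': array([-0.00065347,  0.00259357, -0.00109944, -0.00084203, -0.00070476,
        0.00044344, -0.00139659]), 'joint_torque': array([-2.46348254e-04, -4.91288316e+01, -4.04060371e-01, -3.12530744e+01,
       -6.38854830e-02,  4.36437281e-02,  1.72824857e-04]), 'position': array([ 0.18118691, -0.62369989,  0.23548531]), 'tool_rot': array([-3.10844698e+00, -4.42553687e-01,  5.62581662e-04]), 'ft_force': array([ 0.2204436 ,  0.14191273, -0.16696842]), 'torque': array([ 0.01919668,  0.0010069 , -0.01197645]), 'grip_width': 0.998959181419388}
top 53.34001334732584 [ 0.495 -0.007  1.149]
pin [(0.28, array([0.7303, 0.2126, 0.0264]))]
jig [(0.64, array([ 0.5786, -0.1329,  0.0771]))]
rack [(0.85, array([0.5178, 0.2652, 0.0623])), (0.63, array([0.3551, 0.1969, 0.0623])), (0.62, array([0.4163, 0.4225, 0.0604])), (0.6, array([0.5566, 0.075 , 0.0627]))]
driver [(0.58, array([0.5087, 0.3032, 0.1178]))]
side 44.26523352981962 [ 0.407 -0.863  1.027]
pin [(0.73, array([0.5254, 0.2274, 0.0832]))]
jig [(0.58, array([ 0.5776, -0.1746,  0.0751]))]
rack [(0.91, array([0.5502, 0.0603, 0.0638])), (0.85, array([0.5114, 0.2298, 0.052 ])), (0.79, array([0.3576, 0.1803, 0.0589])), (0.7, array([0.4213, 0.4054, 0.0598]))]
driver [(0.54, array([0.5043, 0.3021, 0.1119]))]
wrist 62.65760464935823 [ 0.25  -0.605  0.385]
pin []
jig []
rack []
driver []
```

View pics/top0.png

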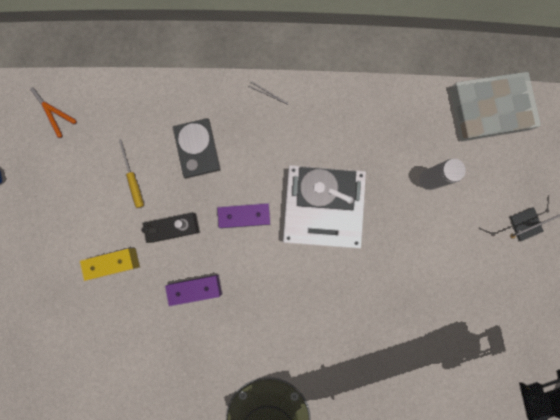

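View pics/side0.png

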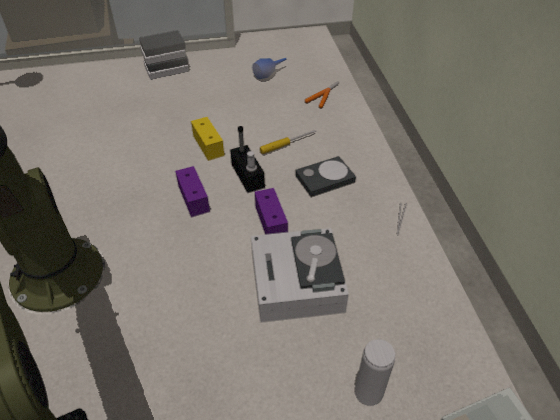

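The top view shows the black rack at about (170,228), with the pin at its right hole (181,225) and the driver at its left end (147,229). The fixture is at (325,206) with the slot at (323,232). The purple and yellow racks are look-alikes. Next I'll measure from depth.

```bash
python3 - <<'E'
from h import *
m,T=cam('top'); d=np.load('top0.npy'); im=cv2.imread('pics/top0.png')
P,u,v=pts('top',d,np.ones_like(d,bool),T,m)
def rect(sel,n):
    r=cv2.minAreaRect((P[sel][:,:2]*1000).astype(np.float32)); print(n,sel.sum(),r, P[sel][:,2].mean().round(4))
box=lambda a,b,c,e:(u>=a)&(u<=b)&(v>=c)&(v<=e)
z=P[:,2]
print('table',np.median(z[box(300,400,300,340)]))
rect(box(270,380,155,260)&(z>.065)&(z<.085),'deck')
rect(box(270,380,155,260)&(z>.088)&(z<.12),'drive')
s=box(300,345,224,240)&(z<.068); rect(s,'slot')
rect(box(138,202,208,246)&(z>.052)&(z<.066),'rack')
s=box(172,192,213,235)&(z>.09);rect(s,'pin grip'); print(P[s].mean(0),z[s].max())
s=box(172,192,213,235)&(z>.105);print(P[s].mean(0),s.sum(), P[s].min(0),P[s].max(0))
s=box(138,160,215,240)&(z>.08);print('drv',P[s].round(3)[:20])
c=cv2.resize(im[190:260,130:370],None,fx=3.3,fy=3.3,interpolation=cv2.INTER_CUBIC);cv2.imwrite('pics/c1.png',c)
# slot via dark pixels
g=im.astype(int).sum(2)[v,u]/3
s=box(303,343,224,240)&(g<90); rect(s,'slot dark'); 
E
```

```text
table 0.0003440771183851332
deck 3392 ((580.1804809570312, -134.95431518554688), (201.37155151367188, 200.5355224609375), 86.88153839111328) 0.0754
drive 2065 ((625.6519775390625, -137.01849365234375), (172.23699951171875, 102.1195297241211), 86.92778015136719) 0.0917
slot 163 ((515.2999267578125, -132.64151000976562), (77.95516204833984, 13.525012969970703), 87.01045989990234) 0.0462
rack 901 ((516.5145263671875, 268.1849365234375), (55.62287521362305, 135.0796661376953), 13.27796745300293) 0.0602
pin grip 66 ((524.2255859375, 232.1413116455078), (17.780027389526367, 19.73628807067871), 5.01564884185791) 0.1135
[0.52434194 0.23090072 0.11351816] 0.12129560621805435
[0.52435237 0.23171269 0.11570788] 58 [0.51545124 0.22295647 0.10899083] [0.532889   0.24234747 0.12129561]
drv [[0.515 0.309 0.149]
 [0.515 0.306 0.151]
 [0.515 0.303 0.153]
 [0.515 0.3   0.154]
 [0.513 0.31  0.152]
 [0.513 0.307 0.154]
 [0.513 0.305 0.152]
 [0.513 0.303 0.153]
 [0.513 0.3   0.154]
 [0.513 0.298 0.151]
 [0.513 0.303 0.128]
 [0.514 0.303 0.119]
 [0.514 0.304 0.108]
 [0.514 0.304 0.101]
 [0.514 0.304 0.091]
 [0.51  0.314 0.146]
 [0.51  0.31  0.151]
 [0.51  0.308 0.151]
 [0.51  0.305 0.152]
 [0.51  0.303 0.152]]
slot dark 67 ((514.4244995117188, -134.87013244628906), (72.3845443725586, 6.399407386779785), 87.68006134033203) 0.0454
```

View pics/c1.png

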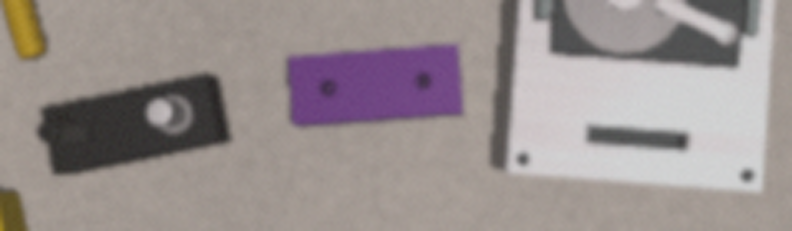

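{"fn": "arm_command", "kwargs": {
  "motion": [
    [[28,-27,-2],[0,0,0],0],
    [[28,-27,-2],[0,0,0],0],
    [[28,-27,-2],[0,0,0],0],
    [[28,-27,-2],[0,0,0],0],
    [[28,-27,-2],[0,0,0],0],
    [[28,-27,-2],[0,0,0],0],
    [[28,-27,-2],[0,0,0],0]
  ],
  "force": 30
}}

```text
time: 1.33
position: [0.3175, -0.3863, 0.2509]
tool_rot: [3.109, 0.442, 0.0]
ft_force: [1.1, -0.4, 0.1]
grip_width: 0.998
```

{"fn": "arm_command", "kwargs": {
  "motion": [
    [[28,-27,-2],[0,0,0],0],
    [[28,-27,-2],[0,0,0],0],
    [[28,-27,-2],[0,0,0],0],
    [[28,-27,-2],[0,0,0],0],
    [[28,-27,-2],[0,0,0],0],
    [[28,-27,-2],[0,0,0],0],
    [[28,-27,-2],[0,0,0],0],
    [[0,0,0],[0,0,0],0]
  ]
}}

```text
time: 2.0
position: [0.4562, -0.1431, 0.2658]
tool_rot: [-3.106, -0.462, -0.007]
ft_force: [-0.4, 0.8, 0.2]
grip_width: 0.996
```

```bash
cat >> h.py <<'E'
def tomove(target,yawdeg,st=None):
    # target tcp world, tool pointing down with tool x at yaw -> shift in tool axes now (mm), turn (deg)
    st=st or ctrl.get_state()
    Rm=R.from_rotvec(st['tool_rot']).as_matrix()
    y=np.radians(yawdeg);Rt=np.array([[np.cos(y),np.sin(y),0],[np.sin(y),-np.cos(y),0],[0,0,-1]])
    return (Rm.T@(np.array(target)-st['position'])*1000).round(1), np.degrees(R.from_matrix(Rm.T@Rt).as_rotvec()).round(2)
E
python3 - <<'E'
from h import *
st=ctrl.get_state(); print(st['time'],st['position'],st['tool_rot'],st['ft_force'])
m,T=cam('wrist',st); im,d=optics.get_image('wrist'); cv2.imwrite('pics/w1.png',im); np.save('w1.npy',d)
print(loc('wrist','jig',T))
P,u,v=pts('wrist',d,np.ones_like(d,bool),T,m); z=P[:,2]
def rect(sel,n):
    r=cv2.minAreaRect((P[sel][:,:2]*1000).astype(np.float32)); print(n,sel.sum(),r, P[sel][:,2].mean().round(4))
deck=(z>.068)&(z<.082);print(np.median(z[deck]))
s=(z<.066)&(np.hypot(P[:,0]-.5153,P[:,1]+.132)<.05)&(abs(P[:,0]-.515)<.02);rect(s,'slot')
E
```

```text
2.0 [ 0.45621026 -0.14313397  0.26575813] [-3.10558366 -0.46187665 -0.00663921] [-0.41076932  0.77733594  0.22773602]
[(0.8, array([ 0.5668, -0.1437,  0.078 ]))]
0.0753934456963164
slot 1180 ((516.2614135742188, -131.58132934570312), (80.63046264648438, 14.159097671508789), 86.93168640136719) 0.0465
```

View pics/w1.png

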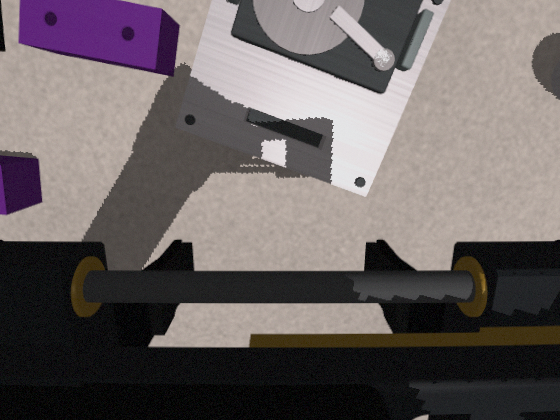

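The wrist view shows the slot at (285,128). That puts its centre at (0.516,-0.132), which agrees with the top view. Now to the pin.

```bash
python3 - <<'E'
from h import *
print(tomove([.5247,.2317,.25],103.3))
E
```

```text
(array([ 176.9, -345.9,   14.6]), array([ 5.000e-02,  3.000e-02, -8.684e+01]))
```

{"fn": "arm_command", "kwargs": {
  "motion": [
    [[17.7,-34.6,1.5],[0,0,0],0],
    [[17.7,-34.6,1.5],[0,0,0],0],
    [[17.7,-34.6,1.5],[0,0,0],0],
    [[17.7,-34.6,1.5],[0,0,0],0],
    [[17.7,-34.6,1.5],[0,0,0],0],
    [[17.7,-34.6,1.5],[0,0,0],0],
    [[17.7,-34.6,1.5],[0,0,0],0]
  ]
}}

```text
time: 2.68
position: [0.5041, 0.1148, 0.2541]
tool_rot: [3.109, 0.437, 0.001]
ft_force: [0.7, -0.4, -0.2]
grip_width: 0.999
```

{"fn": "arm_command", "kwargs": {
  "motion": [
    [[17.7,-34.6,1.5],[0,0,0],0],
    [[17.7,-34.6,1.5],[0,0,0],0],
    [[17.7,-34.6,1.5],[0,0,0],0],
    [[0,0,0],[0,0,-6.5],0],
    [[0,0,0],[0,0,-6.5],0],
    [[0,0,0],[0,0,-6.5],0],
    [[0,0,0],[0,0,-6.5],0],
    [[0,0,0],[0,0,-6.5],0]
  ]
}}

```text
time: 3.35
position: [0.5265, 0.2277, 0.2489]
tool_rot: [2.859, 1.299, -0.002]
ft_force: [0.0, 0.3, -0.4]
grip_width: 1.002
```

{"fn": "arm_command", "kwargs": {
  "motion": [
    [[0,0,0],[0,0,-6.5],0],
    [[0,0,0],[0,0,-6.5],0],
    [[0,0,0],[0,0,-6.5],0],
    [[0,0,0],[0,0,-6.5],0],
    [[0,0,0],[0,0,-6.5],0],
    [[0,0,0],[0,0,-6.5],0],
    [[0,0,0],[0,0,-6.5],0],
    [[0,0,0],[0,0,-2],0]
  ]
}}

```text
time: 4.02
position: [0.5266, 0.2273, 0.2488]
tool_rot: [2.096, 2.34, -0.002]
ft_force: [-0.0, 0.0, -0.8]
grip_width: 0.999
```

```bash
python3 - <<'E'
from h import *
st=ctrl.get_state(); print(st['time'],st['position'],st['tool_rot'],st['ft_force'],st['joint_positions'])
m,T=cam('wrist',st); im,d=optics.get_image('wrist'); cv2.imwrite('pics/w2.png',im); np.save('w2.npy',d)
print(loc('wrist','pin',T)); 
P,u,v=pts('wrist',d,np.ones_like(d,bool),T,m)
for lo,hi in((.10,.125),(.062,.07)):
    s=(P[:,2]>lo)&(P[:,2]<hi)&(np.hypot(P[:,0]-.5247,P[:,1]-.2317)<.025)
    if s.sum(): print(s.sum(),P[s].mean(0),cv2.minEnclosingCircle((P[s][:,:2]*1000).astype(np.float32)))
print(tomove([.5247,.2317,.125],103.3))
E
```

```text
4.0167 [0.52659144 0.22734289 0.24880838] [ 2.09558565  2.33992007 -0.00248757] [-0.01914445  0.01982197 -0.76177757] [ 0.48812291  0.34198948 -1.15108644  1.59846943  0.31629932  1.40889612
 -0.58344128]
[(0.98, array([0.5239, 0.2312, 0.1062]))]
489 [0.52607505 0.23430198 0.11514229] ((526.25439453125, 232.973876953125), 10.254131317138672)
291 [0.52582374 0.23874317 0.06606211] ((526.4766845703125, 231.68600463867188), 23.213531494140625)
(array([  4.4,  -1.3, 123.9]), array([-0.05,  0.06, -7.27]))
```

View pics/w2.png

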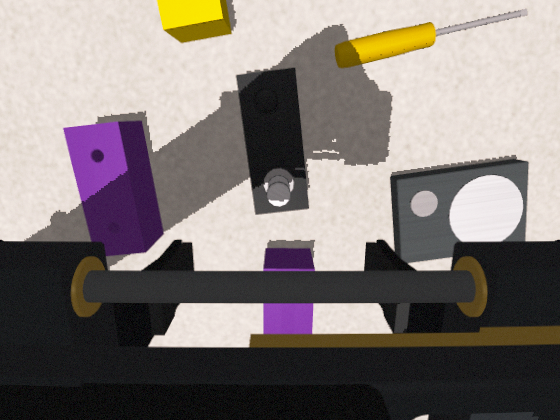

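```bash
python3 - <<'E'
from h import *
print(tomove([.5253,.2323,.087],96.3))
E
```

```text
(array([  5. ,  -0.6, 161.9]), array([-0.05,  0.06, -0.27]))
```

{"fn": "arm_command", "kwargs": {
  "motion": [
    [[5,0,0],[0,0,0],0],
    [[0,0,25],[0,0,0],0],
    [[0,0,25],[0,0,0],0],
    [[0,0,25],[0,0,0],0],
    [[0,0,25],[0,0,0],0],
    [[0,0,10],[0,0,0],0],
    [[0,0,0],[0,0,0],0]
  ]
}}

```text
time: 4.7
position: [0.5238, 0.2335, 0.137]
tool_rot: [-2.098, -2.336, 0.007]
ft_force: [-0.0, -0.3, 0.6]
grip_width: 1.001
```

```bash
python3 - <<'E'
from h import *
st=ctrl.get_state();print(st['joint_positions'],st['position']);print(tomove([.5253,.2323,.087],96.3))
E
```

```text
[ 0.41781284  0.44036888 -1.08674679  1.73659476  0.41189521  1.22316436
 -0.66888841] [0.52381507 0.2335217  0.13699525]
(array([-1.3,  1.6, 50. ]), array([-0.26,  0.09, -0.15]))
```

{"fn": "arm_command", "kwargs": {
  "motion": [
    [[-1.3,1.6,15],[0,0,0],0],
    [[0,0,15],[0,0,0],0],
    [[0,0,15],[0,0,0],0],
    [[0,0,5],[0,0,0],0],
    [[0,0,0],[0,0,0],0],
    [[0,0,0],[0,0,0],0.4],
    [[0,0,0],[0,0,0],0.6],
    [[0,0,0],[0,0,0],0.7]
  ]
}}

```text
time: 5.37
position: [0.5274, 0.234, 0.0903]
tool_rot: [2.097, 2.338, 0.002]
ft_force: [0.0, -0.0, 0.8]
grip_width: 0.847
```

```bash
python3 - <<'E'
from h import *
st=ctrl.get_state();print(st['joint_positions'],st['position'],st['grip_width'],st['ft_force']);print(tomove([.5253,.2323,.087],96.3))
im,d=optics.get_image('wrist'); cv2.imwrite('pics/w3.png',im)
E
```

```text
[ 0.38247029  0.49408442 -1.04647813  1.77769204  0.46837764  1.14364844
 -0.70480741] [0.52739367 0.23404943 0.09030415] 0.8473483580763396 [ 0.00078399 -0.01267443  0.76173132]
(array([-1.5, -2.3,  3.3]), array([ 0.08, -0.02, -0.09]))
```

View pics/w3.png

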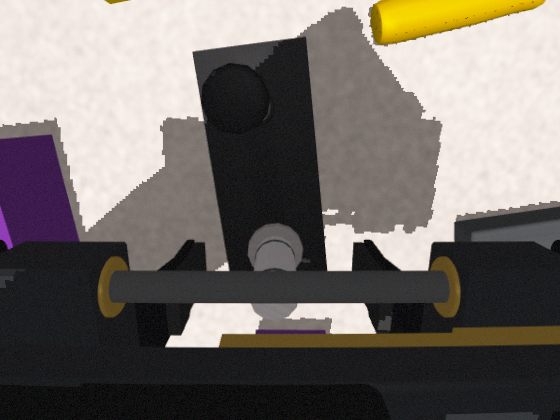

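{"fn": "arm_command", "kwargs": {
  "motion": [
    [[0,-1,2.5],[0,0,0],0.7],
    [[0,0,0],[0,0,0],0.7],
    [[0,0,0],[0,0,0],0.7],
    [[0,0,0],[0,0,0],0.9],
    [[0,0,0],[0,0,0],1],
    [[0,0,0],[0,0,0],1],
    [[0,0,0],[0,0,0],1],
    [[0,0,0],[0,0,0],1]
  ],
  "force": 35
}}

```text
time: 6.08
position: [0.5258, 0.2336, 0.087]
tool_rot: [-2.098, -2.338, 0.0]
ft_force: [-0.2, 0.6, -0.1]
grip_width: 0.226
```

{"fn": "arm_command", "kwargs": {
  "motion": [
    [[0,0,0],[0,0,0],1],
    [[0,0,0],[0,0,0],1],
    [[0,0,0],[0,0,0],1],
    [[0,0,0],[0,0,0],1],
    [[0,0,0],[0,0,0],1]
  ]
}}

```text
time: 6.5
position: [0.5259, 0.2336, 0.087]
tool_rot: [2.098, 2.338, -0.0]
ft_force: [0.4, 0.2, 1.3]
grip_width: 0.22
```

{"fn": "arm_command", "kwargs": {
  "motion": [
    [[0,0,-8],[0,0,0],1],
    [[0,0,-13],[0,0,0],1],
    [[0,0,-15],[0,0,0],1],
    [[0,0,-15],[0,0,0],1],
    [[0,0,-15],[0,0,0],1],
    [[0,0,-17],[0,0,0],1],
    [[0,0,-17],[0,0,0],1],
    [[0,0,0],[0,0,0],1]
  ]
}}

```text
time: 7.17
position: [0.5278, 0.2351, 0.1918]
tool_rot: [2.096, 2.336, 0.009]
ft_force: [0.9, 0.6, -1.1]
grip_width: 0.221
```

```bash
python3 - <<'E'
from h import *
st=ctrl.get_state();print(st['joint_positions'],st['position'],st['grip_width'],st['ft_force'])
im,d=optics.get_image('side'); cv2.imwrite('pics/s2.png',im)
print(tomove([.516,-.132,.19],-3.1))
E
```

```text
[ 0.4513861   0.38931774 -1.12447591  1.67330972  0.36522822  1.30387007
 -0.63188331] [0.52782754 0.23510537 0.19178634] 0.22135132934261703 [ 0.93005577  0.55522837 -1.13829539]
(array([-363.1,  -50.6,   -0.7]), array([ 0.17, -0.26, 99.29]))
```

View pics/s2.png

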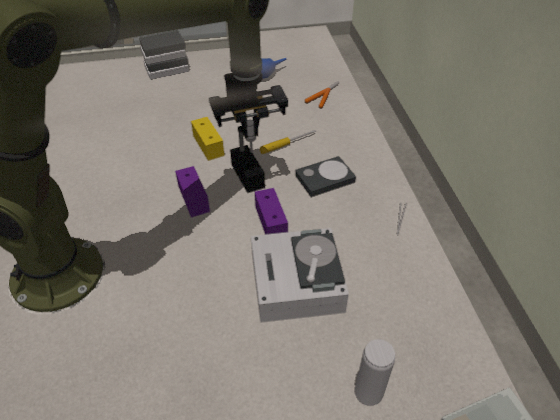

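The side view shows the pin hanging from the gripper at (250,130), and the driver is still in the rack. Moving to the slot.

{"fn": "arm_command", "kwargs": {
  "motion": [
    [[-30,-4,-1],[0,0,0],1],
    [[-36,-5,0],[0,0,0],1],
    [[-36,-5,0],[0,0,0],1],
    [[-36,-5,0],[0,0,0],1],
    [[-36,-5,0],[0,0,0],1],
    [[-36,-5,0],[0,0,0],1],
    [[-36,-5,0],[0,0,0],1],
    [[-36,-5,0],[0,0,0],1]
  ]
}}

```text
time: 7.88
position: [0.5166, -0.0529, 0.1875]
tool_rot: [-2.098, -2.338, 0.002]
ft_force: [1.1, 0.5, -2.5]
grip_width: 0.221
```

{"fn": "arm_command", "kwargs": {
  "motion": [
    [[-36,-5,0],[0,0,0],1],
    [[-36,-5,0],[0,0,0],1],
    [[-6,-1,0],[0,0,0],1],
    [[0,0,0],[0,0,7],1],
    [[0,0,0],[0,0,7],1],
    [[0,0,0],[0,0,7],1],
    [[0,0,0],[0,0,7],1],
    [[0,0,0],[0,0,7],1]
  ]
}}

```text
time: 8.55
position: [0.5145, -0.1295, 0.1873]
tool_rot: [-2.708, -1.591, 0.001]
ft_force: [-0.2, 0.8, -1.7]
grip_width: 0.227
```

{"fn": "arm_command", "kwargs": {
  "motion": [
    [[0,0,0],[0,0,7],1],
    [[0,0,0],[0,0,7],1],
    [[0,0,0],[0,0,7],1],
    [[0,0,0],[0,0,7],1],
    [[0,0,0],[0,0,7],1],
    [[0,0,0],[0,0,7],1],
    [[0,0,0],[0,0,7],1],
    [[0,0,0],[0,0,7],1]
  ]
}}

```text
time: 9.22
position: [0.5145, -0.1294, 0.1872]
tool_rot: [-3.138, -0.133, 0.002]
ft_force: [-0.3, -0.3, -1.6]
grip_width: 0.222
```

{"fn": "arm_command", "kwargs": {
  "motion": [
    [[0,0,0],[0,0,7],1],
    [[0,0,0],[0,0,0],1],
    [[0,0,0],[0,0,0],1]
  ]
}}

```text
time: 9.47
position: [0.5147, -0.1294, 0.1875]
tool_rot: [-3.141, 0.043, 0.002]
ft_force: [-0.0, 0.6, -2.4]
grip_width: 0.219
```

```bash
python3 - <<'E'
from h import *
for i in range(3):
    st=ctrl.get_state();print(st['time'],st['position'],st['tool_rot'],st['ft_force'],st['grip_width'],st['joint_positions'].round(2))
    m,T=cam('wrist',st); im,d=optics.get_image('wrist')
    cv2.imwrite('pics/w4.png',im)
    mv=tomove([.516,-.132,.19],-3.1,st);print(mv)
for c in ('top','side'):
    m,T=cam(c); im,d=optics.get_image(c); cv2.imwrite(f'pics/{c}3.png',im[150:350,200:450] if c=='side' else im); np.save(c+'3.npy',d); print(loc(c,'pin',T))
E
```

```text
9.4667 [ 0.51469347 -0.12941269  0.18749989] [-3.14117618e+00  4.33595447e-02  1.63559355e-03] [-0.00977378  0.61977461 -2.39425802] 0.21889788483412895 [ 0.98  0.18 -0.85  1.79  0.14  1.24 -1.51]
(array([ 1.4,  2.6, -2.5]), array([-0.01,  0.06,  1.52]))
9.5167 [ 0.51477513 -0.12944861  0.18758317] [-3.14112594e+00  4.34253142e-02  1.34980818e-03] [ 0.64824848 -0.17525625 -1.80022002] 0.2213192491918013 [ 0.98  0.18 -0.85  1.79  0.14  1.24 -1.51]
(array([ 1.3,  2.5, -2.4]), array([-0.01,  0.05,  1.52]))
9.5667 [ 0.51488486 -0.12951421  0.1876989 ] [-3.14111434e+00  4.43784254e-02  9.50257811e-04] [ 0.29841689  0.74028442 -1.81332242] 0.22348974783600145 [ 0.98  0.18 -0.85  1.79  0.14  1.24 -1.51]
(array([ 1.2,  2.5, -2.3]), array([-0.01,  0.03,  1.48]))
[(0.27, array([0.7325, 0.2129, 0.0251]))]
[]
```

View pics/w4.png

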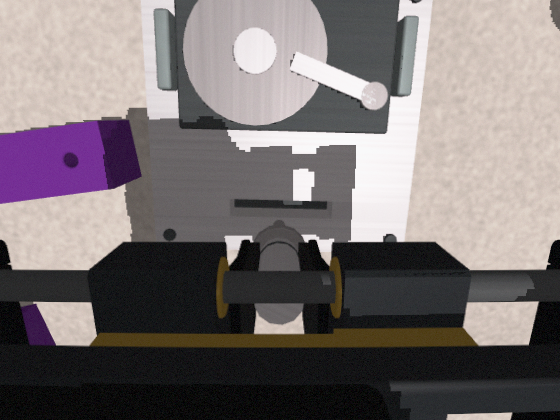

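View pics/side3.png

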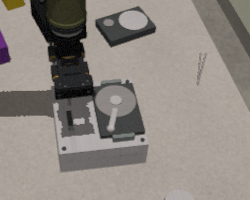

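The wrist view shows the slot at (280,204) and the rod nose just below it at (279,224). I'll check the tip and slot in the same picture.

```bash
python3 - <<'E'
from h import *
st=ctrl.get_state();m,T=cam('wrist',st); im,d=optics.get_image('wrist')
P,u,v=pts('wrist',d,np.ones_like(d,bool),T,m); z=P[:,2]
def rect(sel,n):
    r=cv2.minAreaRect((P[sel][:,:2]*1000).astype(np.float32)); print(n,sel.sum(),r, P[sel][:,2].mean().round(4))
s=(z<.066)&(abs(P[:,1]+.132)<.05)&(abs(P[:,0]-.515)<.02);rect(s,'slot')
Mi=np.linalg.inv(np.array(m['mount']))
for zt in (.019,.025,.06,.071,.073):
    q=Mi@np.array([0,0,zt,1]); print(zt,cv2.projectPoints(q[None,:3],np.zeros(3),np.zeros(3),K(m),np.array(m['distortion']))[0].ravel(),q[2])
s=(u>250)&(u<310)&(v>212)&(v<240)&(z>.09)&(z<.2)
for r in range(212,240,3):
    k=s&(v==r)
    if k.any(): print(r,u[k].min(),u[k].max(),P[k].mean(0).round(4))
cv2.imwrite('pics/c4.png',cv2.resize(im[180:330,200:360],None,fx=4,fy=4,interpolation=cv2.INTER_CUBIC))
E
```

```text
slot 1372 ((514.0108032226562, -131.466796875), (80.53335571289062, 11.093820571899414), 87.14673614501953) 0.0507
0.019 [277.11028263 257.68063251] 0.18030505547922257
0.025 [277.16238006 253.27779256] 0.18610170429461723
0.06 [277.41192084 232.20218346] 0.21991548905108607
0.071 [277.47531401 226.85169219] 0.23054267854597627
0.073 [277.48622024 225.93133169] 0.2324748948177745
221 275 282 [ 0.5199 -0.1306  0.1194]
224 273 284 [ 0.5194 -0.1306  0.1245]
227 267 290 [ 0.5307 -0.131   0.1653]
230 262 295 [ 0.5295 -0.1309  0.1667]
233 258 298 [ 0.528  -0.1306  0.1669]
236 256 301 [ 0.5264 -0.1308  0.1671]
239 254 303 [ 0.5251 -0.1308  0.1682]
```

View pics/c4.png

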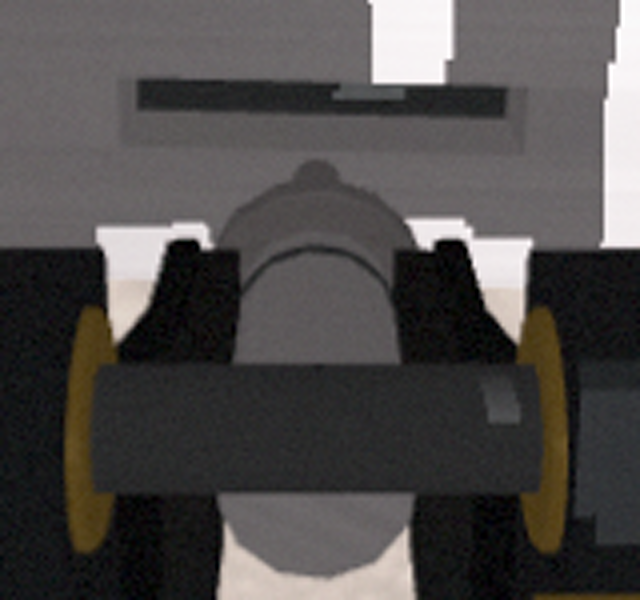

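{"fn": "arm_command", "kwargs": {
  "motion": [
    [[0.5,12,0],[0,0,1.5],1],
    [[0,13,0],[0,0,0],1],
    [[0,0,14],[0,0,0],1],
    [[0,0,12],[0,0,0],1],
    [[0,0,4],[0,0,0],1],
    [[0,0,0],[0,0,0],1],
    [[0,0,0],[0,0,0],1]
  ]
}}

```text
time: 10.45
position: [0.5143, -0.1546, 0.1578]
tool_rot: [-3.14, 0.09, 0.001]
ft_force: [-1.0, 0.3, -1.8]
grip_width: 0.22
```

```bash
cat > chk.py <<'E'
from h import *
st=ctrl.get_state(); p=st['position']
Rt=R.from_rotvec(st['tool_rot']).as_matrix()
tip=p+Rt[:,2]*.073
a=np.radians(-3.07); D=tip[:2]-np.array([.516,-.132])
print('t',round(st['time'],2),'tcp',p.round(4),'tip',tip.round(4),'slot xy mm',(1000*np.array([D@[np.cos(a),np.sin(a)],D@[-np.sin(a),np.cos(a)]])).round(1),'F',st['ft_force'].round(1),'M',st['torque'].round(2),'tilt',np.degrees(np.arccos(-Rt[2,2])).round(2),'g',round(st['grip_width'],3),st['joint_torque'].round(2))
E
python3 chk.py; python3 - <<'E'
from h import *
im,d=optics.get_image('wrist');cv2.imwrite('pics/c5.png',cv2.resize(im[150:330,180:380],None,fx=3.5,fy=3.5,interpolation=cv2.INTER_CUBIC))
E
```

```text
t 10.45 tcp [ 0.5143 -0.1546  0.1578] tip [ 0.5143 -0.1545  0.0848] slot xy mm [ -0.5 -22.6] F [-1.   0.3 -1.8] M [-0.01 -0.01  0.02] tilt 0.05 g 0.22 [ 2.300e-01 -3.211e+01 -4.680e+00 -2.955e+01  1.000e-02 -4.000e-02
 -0.000e+00]
```

View pics/c5.png

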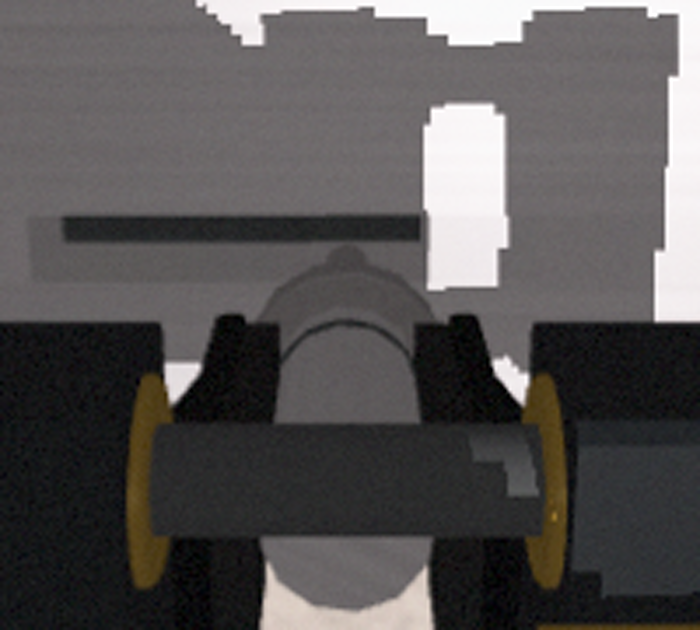

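{"fn": "arm_command", "kwargs": {
  "motion": [
    [[0,0,4],[0,0,0],1],
    [[0,0,4],[0,0,0],1],
    [[0,0,4],[0,0,0],1],
    [[0,0,4],[0,0,0],1],
    [[0,0,0],[0,0,0],1]
  ]
}}

```text
time: 10.92
position: [0.5138, -0.1545, 0.141]
tool_rot: [-3.14, 0.09, 0.002]
ft_force: [-0.5, 0.1, -1.9]
grip_width: 0.22
```

{"fn": "arm_command", "kwargs": {
  "motion": [
    [[0,0,5],[0,0,0],1],
    [[0,0,5],[0,0,0],1],
    [[0,0,5],[0,0,0],1],
    [[0,0,3],[0,0,0],1],
    [[0,0,0],[0,0,0],1],
    [[0,0,0],[0,0,0],1]
  ]
}}

```text
time: 11.42
position: [0.5143, -0.1546, 0.1238]
tool_rot: [-3.14, 0.09, 0.001]
ft_force: [1.1, -0.3, -1.6]
grip_width: 0.224
```

```bash
python3 chk.py; python3 - <<'E'
from h import *
im,d=optics.get_image('wrist');cv2.imwrite('pics/c6.png',cv2.resize(im[150:330,180:380],None,fx=3.5,fy=3.5,interpolation=cv2.INTER_CUBIC))
E
python3 chk.py
```

```text
t 11.42 tcp [ 0.5143 -0.1546  0.1238] tip [ 0.5143 -0.1546  0.0508] slot xy mm [ -0.5 -22.7] F [ 1.1 -0.3 -1.6] M [0.03 0.06 0.05] tilt 0.03 g 0.224 [ 1.000e-02 -3.383e+01 -5.650e+00 -2.883e+01 -1.000e-02 -6.000e-02
 -1.000e-02]
t 11.47 tcp [ 0.5146 -0.1547  0.124 ] tip [ 0.5146 -0.1547  0.051 ] slot xy mm [ -0.2 -22.7] F [-0.2 -0.5 -1.9] M [0.05 0.   0.01] tilt 0.0 g 0.223 [ 2.000e-02 -3.386e+01 -5.660e+00 -2.888e+01 -2.000e-02 -6.000e-02
 -0.000e+00]
```

View pics/c6.png

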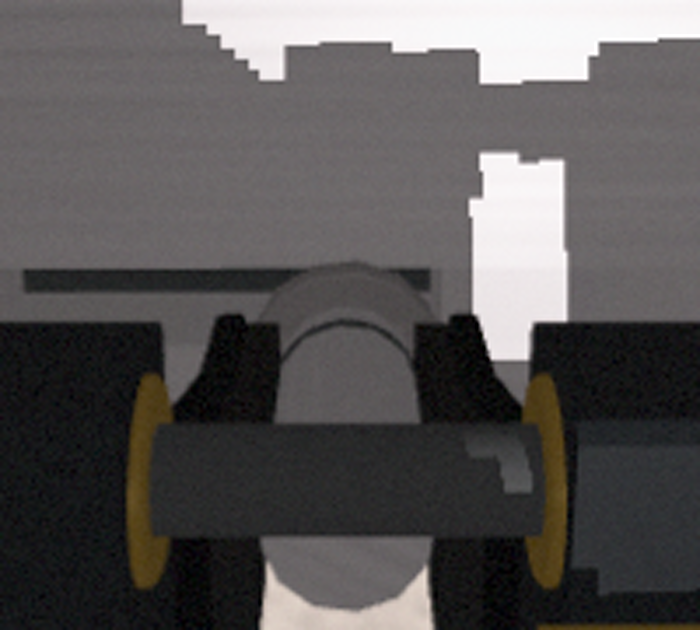

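The rod is in the slot without contact (baseline Fz about -1.8 N, which is the pin's weight). Now I'll lower it onto the strip.

{"fn": "arm_command", "kwargs": {
  "motion": [
    [[0,0,2],[0,0,0],1],
    [[0,0,2],[0,0,0],1],
    [[0,0,0],[0,0,0],1],
    [[0,0,0],[0,0,0],1]
  ]
}}

```text
time: 11.8
position: [0.5144, -0.1547, 0.1199]
tool_rot: [3.14, -0.09, -0.0]
ft_force: [-0.2, -0.7, -1.7]
grip_width: 0.219
```

{"fn": "arm_command", "kwargs": {
  "motion": [
    [[0,0,1],[0,0,0],1],
    [[0,0,0],[0,0,0],1],
    [[0,0,0],[0,0,0],1]
  ]
}}

```text
time: 12.05
position: [0.5145, -0.1547, 0.119]
tool_rot: [3.14, -0.09, -0.0]
ft_force: [-0.8, 0.2, -2.3]
grip_width: 0.22
```

{"fn": "arm_command", "kwargs": {
  "motion": [
    [[0,0,1],[0,0,0],1],
    [[0,0,0],[0,0,0],1],
    [[0,0,0],[0,0,0],1]
  ]
}}

```text
time: 12.3
position: [0.5145, -0.1547, 0.118]
tool_rot: [3.14, -0.09, -0.0]
ft_force: [0.2, 0.3, -2.4]
grip_width: 0.218
```

{"fn": "arm_command", "kwargs": {
  "motion": [
    [[0,0,1],[0,0,0],1],
    [[0,0,0],[0,0,0],1],
    [[0,0,0],[0,0,0],1]
  ]
}}

```text
time: 12.55
position: [0.5146, -0.1547, 0.1173]
tool_rot: [3.14, -0.09, 0.0]
ft_force: [-0.5, 0.1, 1.0]
grip_width: 0.224
```

{"fn": "arm_command", "kwargs": {
  "motion": [
    [[0,0,1],[0,0,0],1],
    [[0,0,0],[0,0,0],1],
    [[0,0,0],[0,0,0],1]
  ]
}}

```text
time: 12.8
position: [0.5146, -0.1547, 0.1162]
tool_rot: [3.14, -0.09, 0.0]
ft_force: [-1.0, 1.2, 2.0]
grip_width: 0.22
```

Contact is at TCP z of about 0.1175, pressing about 3.8 N. Now sliding along the slot.

{"fn": "arm_command", "kwargs": {
  "motion": [
    [[0,-1,0],[0,0,0],1],
    [[0,-1,0],[0,0,0],1],
    [[0,0,0],[0,0,0],1]
  ]
}}

```text
time: 13.05
position: [0.5148, -0.1536, 0.1163]
tool_rot: [3.139, -0.091, 0.001]
ft_force: [-0.9, -1.7, 2.2]
grip_width: 0.216
```

{"fn": "arm_command", "kwargs": {
  "motion": [
    [[0,-1,0],[0,0,0],1],
    [[0,-1,0],[0,0,0],1],
    [[0,0,0],[0,0,0],1]
  ]
}}

```text
time: 13.3
position: [0.515, -0.1508, 0.1162]
tool_rot: [3.14, -0.09, 0.001]
ft_force: [0.4, -2.5, 2.6]
grip_width: 0.224
```

{"fn": "arm_command", "kwargs": {
  "motion": [
    [[0,-1,0],[0,0,0],1],
    [[0,-1,0],[0,0,0],1],
    [[0,0,0],[0,0,0],1]
  ]
}}

```text
time: 13.55
position: [0.515, -0.1485, 0.1161]
tool_rot: [3.14, -0.09, 0.001]
ft_force: [0.2, -2.7, 3.0]
grip_width: 0.223
```

{"fn": "arm_command", "kwargs": {
  "motion": [
    [[0,-1,0],[0,0,0],1],
    [[0,-1,0],[0,0,0],1],
    [[0,0,0],[0,0,0],1]
  ]
}}

```text
time: 13.8
position: [0.515, -0.1464, 0.1161]
tool_rot: [-3.14, 0.09, -0.0]
ft_force: [-0.2, -2.9, 3.1]
grip_width: 0.219
```

{"fn": "arm_command", "kwargs": {
  "motion": [
    [[0,-1,0],[0,0,0],1],
    [[0,-1,0],[0,0,0],1],
    [[0,0,0],[0,0,0],1]
  ]
}}

```text
time: 14.05
position: [0.515, -0.1442, 0.116]
tool_rot: [-3.14, 0.09, 0.0]
ft_force: [-0.2, -2.2, 1.6]
grip_width: 0.221
```

{"fn": "arm_command", "kwargs": {
  "motion": [
    [[0,-1,0],[0,0,0],1],
    [[0,-1,0],[0,0,0],1],
    [[0,0,0],[0,0,0],1]
  ]
}}

```text
time: 14.3
position: [0.5146, -0.1413, 0.1153]
tool_rot: [-3.139, 0.089, 0.002]
ft_force: [-0.8, 0.7, -1.3]
grip_width: 0.219
```

The force dropped to the 1 N shutter level at y=-0.141, so this is the notch. Pressing down gently here.

{"fn": "arm_command", "kwargs": {
  "motion": [
    [[0,0,1],[0,0,0],1],
    [[0,0,1],[0,0,0],1],
    [[0,0,0],[0,0,0],1],
    [[0,0,0],[0,0,0],1]
  ]
}}

```text
time: 14.63
position: [0.5149, -0.1425, 0.1137]
tool_rot: [-3.14, 0.09, 0.001]
ft_force: [0.5, 0.9, -1.4]
grip_width: 0.223
```

{"fn": "arm_command", "kwargs": {
  "motion": [
    [[0,0,1],[0,0,0],1],
    [[0,0,1],[0,0,0],1],
    [[0,0,0],[0,0,0],1],
    [[0,0,0],[0,0,0],1]
  ]
}}

```text
time: 14.97
position: [0.5151, -0.1426, 0.1119]
tool_rot: [-3.14, 0.09, 0.0]
ft_force: [-0.2, 1.0, -1.7]
grip_width: 0.219
```

{"fn": "arm_command", "kwargs": {
  "motion": [
    [[0,-1,0],[0,0,0],1],
    [[0,0,2],[0,0,0],1],
    [[0,0,2],[0,0,0],1],
    [[0,0,0],[0,0,0],1],
    [[0,0,0],[0,0,0],1]
  ]
}}

```text
time: 15.38
position: [0.5152, -0.1419, 0.1079]
tool_rot: [3.14, -0.09, -0.0]
ft_force: [0.3, 1.1, -1.2]
grip_width: 0.217
```

{"fn": "arm_command", "kwargs": {
  "motion": [
    [[0,0,2],[0,0,0],1],
    [[0,0,2],[0,0,0],1],
    [[0,0,0],[0,0,0],1],
    [[0,0,0],[0,0,0],1]
  ]
}}

```text
time: 15.72
position: [0.5151, -0.1418, 0.1039]
tool_rot: [3.14, -0.09, -0.001]
ft_force: [-1.4, -1.3, -1.2]
grip_width: 0.22
```

{"fn": "arm_command", "kwargs": {
  "motion": [
    [[0,0,1],[0,0,0],1],
    [[0,0,1],[0,0,0],1],
    [[0,0,0],[0,0,0],1],
    [[0,0,0],[0,0,0],1]
  ]
}}

```text
time: 16.05
position: [0.5152, -0.1418, 0.102]
tool_rot: [3.14, -0.09, -0.0]
ft_force: [-0.7, -0.0, -2.2]
grip_width: 0.222
```

{"fn": "arm_command", "kwargs": {
  "motion": [
    [[0,0,0.5],[0,0,0],1],
    [[0,0,0],[0,0,0],1],
    [[0,0,0],[0,0,0],1]
  ]
}}

```text
time: 16.3
position: [0.5153, -0.1418, 0.102]
tool_rot: [3.14, -0.09, -0.0]
ft_force: [-1.8, -0.1, 4.2]
grip_width: 0.217
```

The collar meets the deck at z 0.102, where I expected it, with about 6 N. Releasing.

{"fn": "arm_command", "kwargs": {
  "motion": [
    [[0,0,0],[0,0,0],0.7],
    [[0,0,0],[0,0,0],0.6],
    [[0,0,0],[0,0,0],0.5],
    [[0,0,0],[0,0,0],0.5],
    [[0,0,0],[0,0,0],0.5],
    [[0,0,0],[0,0,0],0.5]
  ]
}}

```text
time: 16.8
position: [0.5153, -0.1417, 0.1014]
tool_rot: [-3.14, 0.09, -0.0]
ft_force: [-0.4, 0.9, -1.4]
grip_width: 0.492
```

{"fn": "arm_command", "kwargs": {
  "motion": [
    [[0,0,-8],[0,0,0],0.5],
    [[0,0,-15],[0,0,0],0.5],
    [[0,0,-20],[0,0,0],0.5],
    [[0,0,-20],[0,0,0],0.5],
    [[0,0,-20],[0,0,0],0.5],
    [[0,0,-20],[0,0,0],0.5],
    [[0,0,0],[0,0,0],0.5]
  ]
}}

```text
time: 17.38
position: [0.5178, -0.142, 0.2092]
tool_rot: [3.137, -0.09, 0.011]
ft_force: [1.7, -0.8, 0.6]
grip_width: 0.502
```

```bash
python3 chk.py; python3 - <<'E'
from h import *
st=ctrl.get_state();m,T=cam('wrist',st);im,d=optics.get_image('wrist');cv2.imwrite('pics/w7.png',im)
print(loc('wrist','pin',T))
P,u,v=pts('wrist',d,np.ones_like(d,bool),T,m)
n=(abs(P[:,0]-.516)<.03)&(abs(P[:,1]+.142)<.03)
for lo,hi in((.120,.15),(.078,.088),(.1,.15)):
    s=n&(P[:,2]>lo)&(P[:,2]<hi)
    if s.sum(): print(lo,s.sum(),P[s].mean(0),np.median(P[s][:,2]),P[s][:,2].max())
im,d=optics.get_image('side');cv2.imwrite('pics/s7.png',im)
E
```

```text
t 17.38 tcp [ 0.5178 -0.142   0.2092] tip [ 0.5183 -0.1422  0.1362] slot xy mm [  2.9 -10.1] F [ 1.7 -0.8  0.6] M [0.03 0.02 0.03] tilt 0.43 g 0.502 [  0.76 -28.63  -2.95 -28.93  -0.05   0.49   0.11]
[(0.94, array([ 0.5219, -0.1467,  0.1247]))]
0.12 699 [ 0.51809333 -0.14254464  0.13048739] 0.13122868158970716 0.13338942280400692
0.078 402 [ 0.52270399 -0.14265562  0.08142831] 0.0813568297845065 0.08778442950577131
0.1 858 [ 0.51927736 -0.14263024  0.12670977] 0.13098040278898884 0.13338942280400692
```

View pics/w7.png

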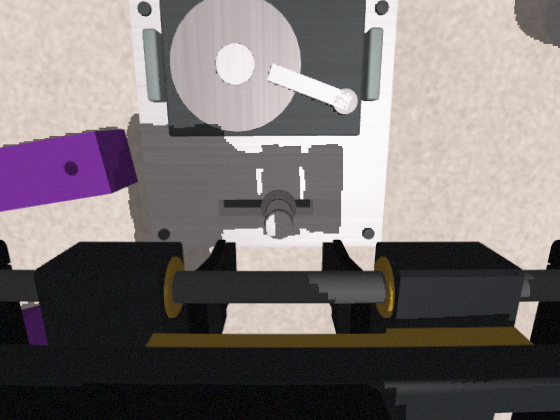

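View pics/s7.png

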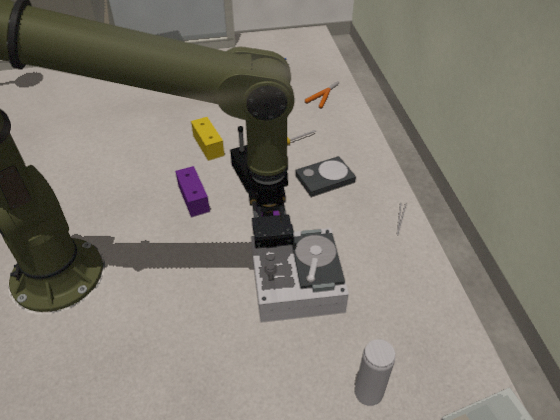

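The pin stands at (279,215) in the wrist view, with its collar top at 0.081 m and grip top at 0.131 m, exactly the seated values. The gripper is clear, so I'm handing in.

```bash
python3 -c "
from bench import ctrl
print(ctrl.close_job())"
```

```text
the job is handed in; nothing more can be done
None
```

The lock pin is home in the notch, released, and the job is handed in, at about 17.5 s of the 59 s allowed.

- **What I did:** I took the pin from the black rack and lowered the rod into the slot. Then I slid it along the strip at 3–5 N. The force fell to shutter level about 10 mm on the −y side of the slot's centre. I pushed the pin down there until the collar met the deck, at about 6 N, then opened the jaws and drew the gripper up clear.
- **Final height check:** the last wrist picture gave the collar's top at 0.081 m and the grip's top at 0.131 m. These match a fully seated pin, and it looks upright.
- **Force:** the highest contact force I read was about 6 N, against the 40 N limit. I only read it at the end of each move.
- **Not fully checked:** the driver, drive and can appear unmoved in the last side view. The arm hides most of the screwdriver there, and I did not measure any of the four again. I judged the pin's lean by eye and from the matching heights, not as an angle.
- **Disagreements:** pose readings wandered by 1–3 mm after fast moves, and the camera views differed by about 2 mm on the slot's x position.

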